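# Open a row of dripper taps with one run of the fingertips

## Robot

A 7-joint arm with a two-finger parallel gripper is mounted at the origin on the work surface. World frame = base frame: x ahead of the robot, y to its left, z up, the work surface at z = 0. Lengths are in m, angles in rad, forces in N, time in s.
With the tool pointing down it reaches from about 0.425 to 0.875 m from the base axis. Payload 4.7 kg.
Tool frame: the origin (TCP) lies at the very end of the fingers, on their centre line; the grasp point (between the pads) lies 19 mm behind it (ctrl.tcp_to_grasp is the distance from the TCP to the grasp point, in m); z points along the fingers, y is the direction in which the jaws open and shut (so a half turn about z gives the same grasp; the last joint's range is limited). The gripper opens to 85 mm and grips with 20 to 120 N. Pads are 22 mm wide; open, the fingers measure 114 mm over their backs; the gripper's body (76 mm by 85 mm) begins 54 mm behind the grasp point. The pads swing forward as they close: fully open they stand 13 mm farther back than shut.
Start: joints at [-1.331, 0.321, -0.07, 1.45, 0.023, 1.371, -0.057], TCP at [0.146, 0.634, 0.231] pointing down, gripper open.
Joint ranges: [-2.86, 2.86], [-0.3, 2.09], [-1.38, 1.24], [0.06, 2.45], [-1.56, 4.7], [0.09, 2.05], [-2.69, 2.69]. Speed limits (rad/s): [2.57, 2.57, 3.14, 3.14, 3.14, 3.14, 3.14].

## Interface

Orientations are given as a rotation vector (axis times angle).
In Python, from bench import ctrl gives the robot as it stands.
- The arm moves only by the tool apply_moves, never from a script. Its argument "series" is a list of rows, each a list of 2 entries, a list of its own where there are three numbers: the shift along the world's x, y, z in units of 40 mm (1.0 is 40 mm), then the turn about the world's z in units of 6 degrees (1.0 is 6 degrees). In form: [[[x, y, z], roll], ...]. A call has 1 to 20 rows; each row is the pose to reach, as a shift and turn from the pose commanded when the call began; what a row does not reach only later rows make up. A row lasts 1/10 s, in which the tool goes at most 50 mm and 8.59 degrees, less where a joint would pass 70% of its speed; a pose out of reach is approached as far as the arm can. A call with a gripper value outside its range is refused whole. "jaw" is the finger opening in mm, from 0 to 85.4, set as the call begins (left out, the last holds). The fingers move at their own pace and stop on an object; "squeeze" is the grip in N (left out, the last holds). Time passes only in rows, so rows that repeat a pose let the fingers close. It gives the time, the measured TCP pose, the force and the opening at its end, in the units of the state.
- ctrl.sense(): the state, without advancing time (a new reading comes with each control period).
- ctrl.get_image(name): name is "scene" or "top"; returns (picture, depth): 480x640x3 uint8, red, green, blue; 480x640 float32, m along the optical axis (not along the pixel's ray), 0 where there is no reading.
- ctrl.camera_info(name): a dict with "K" (3x3 intrinsics, pixels), "k1" (the pictures are not rectified: a ray, as slopes to the right and down, at radius r is drawn at 1 + k1 r^2 times it, then the intrinsics apply), "cam_to_world" (4x4, takes a point from camera to world coordinates). Camera axes: x right, y up, looking along -z (the intrinsics and any distortion apply to the point x, -y, -z); pixel columns grow to the right and rows downward; lengths in m; the calibration is good to about 2 mm. A picture is of the moment at which its call begins. camera_info takes no time and is no camera call.
- ctrl.sign_off(): hands the job in, once; it reports no verdict.
Trained networks look in the newest picture that a camera, given by its name, has taken for a name from the list of things; names that differ only in an ending like _2 or _b are one class to them, and where a whole thing is asked for, a point or a joint stands for the part that bears it (a point fixed in the world has none). Each returns a list of dicts, best first, with "p" (0 to 1); they miss things now and then, are a little off and sometimes report something else, mostly with a low value. They report only what shows in the picture. A call takes as long as a camera call.
- ctrl.look_for(camera, query): "box" ([left, top, right, bottom] in pixels, round what is visible of it).
- ctrl.silhouettes(camera, query): "pixels" (480x640 bool, what is visible of it) and "box" ([left, top, right, bottom] in pixels, round what is visible of it).
The state is a dict: "clock": time; "joints": joint angles; "joint_vel": joint speeds; "tau": joint torques, N m; "ee_pos": TCP position; "orientation": TCP orientation; "ft_force": force on the tool from outside, world axes, zero at the start; "ft_torque": the same for the moment, N m; "finger_gap": finger opening in m.
Only numpy, scipy, OpenCV 4.12 (cv2) and the standard library are available. Lean on these libraries where they do the work, as an engineer would, in place of code of your own. Each camera call takes 0.05 s, during which the arm holds its last target.

## Task

The seedlings need water: run the fingertips lightly along the dripper pipe, starting at the filter end and following the bend, and tip the levers of the four small taps over one after another until each lies down along the pipe. Stop before the bigger drain tap at the end of the row and leave its lever upright; only push the levers, do not press hard on the pipe, and do not move or lift the pots and the dibber beside it. Finish with the hand clear.

Things in the scene. Friction and masses are not known exactly. Their poses are not given: they have to be found in the camera images.
- manifold: White pipe 21 mm thick, fixed on saddles, axis 52 mm up. Origin on the bench under its 30 degree bend, z up. Inlet leg: 300 mm along +y, with a fat filter 200 to 280 mm out (top 78 mm up); other leg: 275 mm the opposite way, bent 30 degrees to +x. On top, from the filter: taps 1, 2, bend, taps 3, 4, bigger drain tap. Apart from the levers nothing is over 90 mm high (hubs, 5 mm above pivots).
- tap1_pivot (a point): Pivot of the lever of the first small tap, nearest the filter, 125 mm before the bend; 85 mm above the bench, over the pipe's axis. The lever is a flat black bar 12 mm wide, 5 mm thick, reaching 40 mm from the pivot. The point's axes are those of the manifold.
- tap1 (a joint): Angle (rad) of the first small tap, nearest the filter, 125 mm before the bend: 0 = lever upright, shut (a stop); it tips only along the pipe towards the drain end; 1.5 = lying along the pipe, open (a stop). Starts at 0 to 0.3. Light friction (about 1 N at its end) keeps it where it is left.
- tap2_pivot (a point): Pivot of the lever of the second small tap, 60 mm before the bend; 85 mm above the bench, over the pipe's axis. The lever is a flat black bar 12 mm wide, 5 mm thick, reaching 40 mm from the pivot. The point's axes are those of the manifold.
- tap2 (a joint): Angle (rad) of the second small tap, 60 mm before the bend: 0 = lever upright, shut (a stop); it tips only along the pipe towards the drain end; 1.5 = lying along the pipe, open (a stop). Starts at 0 to 0.3. Light friction (about 1 N at its end) keeps it where it is left.
- tap3_pivot (a point): Pivot of the lever of the third small tap, 60 mm after the bend; 85 mm above the bench, over the pipe's axis. The lever is a flat black bar 12 mm wide, 5 mm thick, reaching 40 mm from the pivot. The point's axes are those of the manifold.
- tap3 (a joint): Angle (rad) of the third small tap, 60 mm after the bend: 0 = lever upright, shut (a stop); it tips only along the pipe towards the drain end; 1.5 = lying along the pipe, open (a stop). Starts at 0 to 0.3. Light friction (about 1 N at its end) keeps it where it is left.
- tap4_pivot (a point): Pivot of the lever of the fourth and last small tap, 65 mm after the third and 90 mm before the drain tap; 85 mm above the bench, over the pipe's axis. The lever is a flat black bar 12 mm wide, 5 mm thick, reaching 40 mm from the pivot. The point's axes are those of the manifold.
- tap4 (a joint): Angle (rad) of the fourth and last small tap, 65 mm after the third and 90 mm before the drain tap: 0 = lever upright, shut (a stop); it tips only along the pipe towards the drain end; 1.5 = lying along the pipe, open (a stop). Starts at 0 to 0.3. Light friction (about 1 N at its end) keeps it where it is left.
- drain_pivot (a point): Pivot of the drain tap's lever at the end of the row, 85 mm above the bench; a bigger black bar, 20 mm wide, 5 mm thick, reaching 62 mm up from the pivot. The point's axes are those of the manifold.
- drain (a joint): Angle (rad) of the drain tap's lever: 0 = upright, shut, as it starts; it tips the same way as the others (to 1.5). It must stay shut.
- pot_mid (a point): Centre, half-way up, of a loose black plastic pot with seedlings, 72 mm across, 62 mm high (leaves and a white label rise to about 130 mm). It stands beyond the pipe (body +x side of the inlet leg). Bystander.
- claypot_mid (a point): Centre, half-way up, of a loose terracotta pot with seedlings, 60 mm across, 54 mm high (leaves and label to about 120 mm), on the robot's side of the pipe near taps 3 and 4. Bystander.
- dibber_mid (a point): Centre of a loose wooden dibber (a turned planting peg) lying on the bench on the robot's side of the pipe, 165 mm long, up to 26 mm thick. Bystander.

How it is judged:
By the outcome, as a careful person would: the job done as asked, in the order asked, and still so for the second after the job is handed in, with the robot touching nothing.
It also fails if it takes over 48 s, if anything falls off the work surface, if the arm or the gripper's body presses on something with over 40 N, if the wrist force passes 120 N, or if a joint passes its speed limit or range.

## Working session

There is one attempt and no reset: what is moved stays moved. The work goes in short steps, Python scripts to look and compute and a tool call to move; the robot and the scene stay as the last step left them, time stands still between calls to the robot, and variables do not carry over. Pictures are saved under pics/ and viewed, and the job is handed in when it is done.

Besides the shell and the picture viewer there is one more tool, called after "Emit:" in YAML: its name, and indented under it one key for each argument. apply_moves: Moves the arm, as the interface text tells. Its arguments: {"type":"object","properties":{"series":{"type":"array"},"jaw":{"type":"number"},"squeeze":{"type":"number"}},"required":["series"]}

```bash
mkdir -p pics; ls
python3 - <<'E'
from bench import ctrl
import cv2,numpy as np
s=ctrl.sense();print(s)
for n in("scene","top"):
    im,d=ctrl.get_image(n);cv2.imwrite(f"pics/{n}0.png",im[:,:,::-1]);np.savez(f"{n}0.npz",im=im,d=d)
    print(ctrl.camera_info(n))
E
```

```text
pics
{'clock': 0.0, 'joints': array([-1.33087401,  0.3218176 , -0.07007097,  1.45169236,  0.02261618,
        1.3707868 , -0.05692159]), 'joint_vel': array([ 0.0002411 , -0.00107131,  0.00024271, -0.00217167,  0.00052115,
        0.00138396,  0.00031882]), 'tau': array([-2.78389525e-04, -4.93567336e+01, -3.82146752e-01, -3.14336407e+01,
        1.30034934e-02,  1.10344228e-02, -1.27732331e-07]), 'ee_pos': array([0.14548076, 0.63295439, 0.23021818]), 'orientation': array([-3.53957232e-01, -3.12148981e+00,  3.00791181e-03]), 'ft_force': array([ 0.00944404, -0.91790974,  0.02654424]), 'ft_torque': array([-0.02329258,  0.03089087,  0.00274313]), 'finger_gap': 0.0853570541060767}
{'K': array([[492.78837892,   0.        , 310.83104093],
       [  0.        , 492.78837892, 238.88001717],
       [  0.        ,   0.        ,   1.        ]]), 'k1': -0.05058019527130098, 'cam_to_world': array([[ 0.439883  , -0.62116716,  0.64857868,  1.06542867],
       [ 0.89790108,  0.3175809 , -0.30482131, -0.21763657],
       [-0.01663121,  0.71644521,  0.6974451 ,  0.61409014],
       [ 0.        ,  0.        ,  0.        ,  1.        ]])}
{'K': array([[476.04831907,   0.        , 316.06087857],
       [  0.        , 476.04831907, 241.34798317],
       [  0.        ,   0.        ,   1.        ]]), 'k1': -0.051082077943077946, 'cam_to_world': array([[-0.02562506,  0.97649298, -0.21402059,  0.41334366],
       [-0.99965711, -0.023877  ,  0.01074922, -0.0141763 ],
       [ 0.00538637,  0.21422266,  0.97677   ,  0.85745179],
       [ 0.        ,  0.        ,  0.        ,  1.        ]])}
```

View pics/scene0.png

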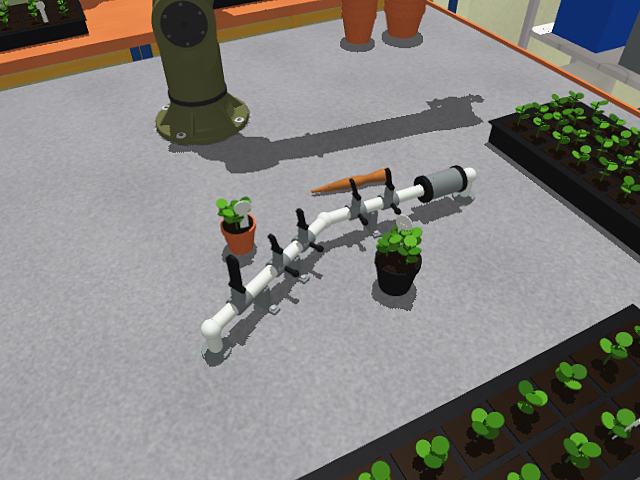

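View pics/top0.png

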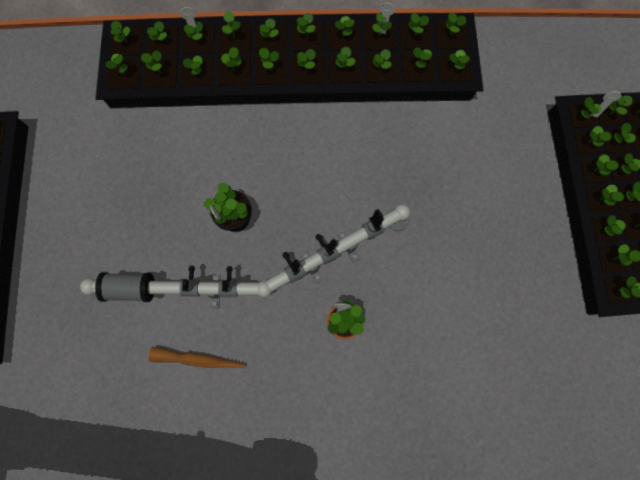

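```bash
cat > h.py <<'E'
import numpy as np,cv2
from bench import ctrl
def info(n):
    c=ctrl.camera_info(n);return c["K"],c["k1"],c["cam_to_world"]
def rays(n,uv):
    K,k1,T=info(n);uv=np.atleast_2d(uv).astype(float)
    p=cv2.undistortPoints(uv.reshape(-1,1,2),K,np.array([k1,0,0,0,0.])).reshape(-1,2)
    return np.c_[p[:,0],-p[:,1],-np.ones(len(p))],T
def world(n,uv,d):
    r,T=rays(n,uv);return (r*np.asarray(d).reshape(-1,1))@T[:3,:3].T+T[:3,3]
def atz(n,uv,z):
    r,T=rays(n,uv);w=r@T[:3,:3].T;return T[:3,3]+w*((z-T[2,3])/w[:,2])[:,None]
def proj(n,P):
    K,k1,T=info(n);q=(np.atleast_2d(P)-T[:3,3])@T[:3,:3]
    q=q*[1,-1,-1]
    return cv2.projectPoints(q.reshape(-1,1,3),np.zeros(3),np.zeros(3),K,np.array([k1,0,0,0,0.]))[0].reshape(-1,2)
def cloud(n,f):
    z=np.load(f);d=z["d"];v,u=np.nonzero(d>0)
    return np.c_[u,v],world(n,np.c_[u,v],d[v,u]),z["im"][v,u].astype(int)
E
cat > fit.py <<'E'
from h import *
from scipy.optimize import least_squares
res={}
for n in("top","scene"):
    uv,P,c=cloud(n,n+"0.npz")
    m=(c.min(1)>(150 if n=="top" else 190))&(np.ptp(c,axis=1)<25)&(P[:,2]>.045)&(P[:,2]<.075)&(P[:,0]>.3)&(P[:,0]<.75)&(abs(P[:,1])<.4)
    Q=P[m];print(n,m.sum(),Q.min(0),Q.max(0),np.percentile(Q[:,2],95))
    res[n]=Q
def local(p,Q):
    c,s=np.cos(p[2]),np.sin(p[2]);D=Q[:,:2]-p[:2]
    return np.c_[c*D[:,0]+s*D[:,1],-s*D[:,0]+c*D[:,1]]
e=np.array([np.sin(np.pi/6),-np.cos(np.pi/6)])
def dist(p,Q,z0):
    L=local(p,Q);z=Q[:,2]-z0
    d1=np.where(L[:,1]>0,L[:,0],9)
    t=L@e;d2=L@np.array([e[1],-e[0]])
    lat=np.where((L[:,1]>0),L[:,0],d2)
    return np.hypot(lat,z)-.0105
for n in("top","scene","both"):
    Q=np.vstack(list(res.values())) if n=="both" else res[n]
    best=None
    for th in(-.2,0,.2):
        r=least_squares(lambda p:dist(p,Q,p[3]),[.45,.09,th,.052],loss="soft_l1",f_scale=.002)
        if best is None or r.cost<best.cost:best=r
    print(n,best.x,best.cost,np.median(abs(dist(best.x,Q,best.x[3]))))
E
python3 fit.py
```

```text
top 593 [ 0.50434621 -0.17671889  0.05852258] [0.63905476 0.37038326 0.06943709] 0.0660852754564987
scene 1649 [ 0.49846903 -0.18649144  0.04643028] [0.65299767 0.37988036 0.06847764] 0.06551676347003406
top [ 0.50948911  0.06769731 -0.0344238   0.05253296] 0.0006368103666407779 0.0011059044763132402
scene [ 0.51156536  0.06521714 -0.02956465  0.0527748 ] 0.0016352116824938248 0.0009316604519009411
both [ 0.51140702  0.06579319 -0.03026035  0.05277818] 0.002276942356493763 0.0009596204239186047
```

```bash
cat > geo.py <<'E'
import numpy as np
B=np.array([.5114,.0658]);yaw=-.0303
R=np.array([[np.cos(yaw),-np.sin(yaw)],[np.sin(yaw),np.cos(yaw)]])
d1=R@[0,-1.];d2=R@[.5,-np.sqrt(.75)]
T=[B-.125*d1,B-.06*d1,B+.06*d2,B+.125*d2,B+.215*d2];D=[d1,d1,d2,d2,d2]
E
python3 - <<'E'
from h import *; from geo import *
print(d1,d2);print(np.round(T,4))
for n in("scene","top"):
    im=np.load(n+"0.npz")["im"][:,:,::-1].copy()
    im=cv2.resize(im[100:400,60:560] if n=="scene" else im[150:390,60:460],None,fx=1.6,fy=1.6) if 0 else im
    o=(170,140,330,230) if n=="scene" else (70,170,350,150)
    big=cv2.resize(im[o[1]:o[1]+o[3],o[0]:o[0]+o[2]],None,fx=2.28,fy=2.28,interpolation=cv2.INTER_CUBIC)
    for t,d,L in zip(T,D,[.04]*4+[.062]):
        P=[[*t,.085],[*t,.085+L],[*(t+.04*d),.085]]
        for p,c in zip(proj(n,P),[(0,0,255),(255,0,0),(0,200,0)]):
            q=(p-o[:2]+.5)*2.28;cv2.circle(big,(int(q[0]),int(q[1])),3,c,-1)
    cv2.imwrite(f"pics/ov_{n}.png",big);print(big.shape)
E
```

```text
[-0.03029536 -0.99954099] [ 0.47353394 -0.88077557]
[[ 0.5152  0.1907]
 [ 0.5132  0.1258]
 [ 0.5398  0.013 ]
 [ 0.5706 -0.0443]
 [ 0.6132 -0.1236]]
(524, 752, 3)
(342, 798, 3)
```

View pics/ov_scene.png

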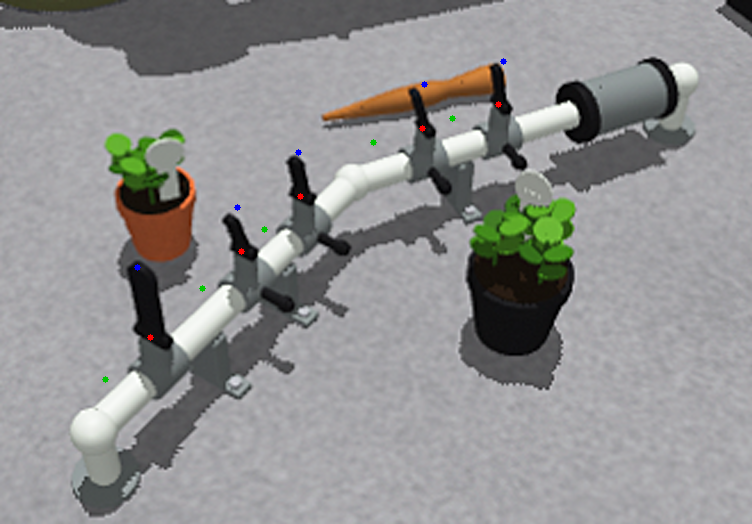

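View pics/ov_top.png

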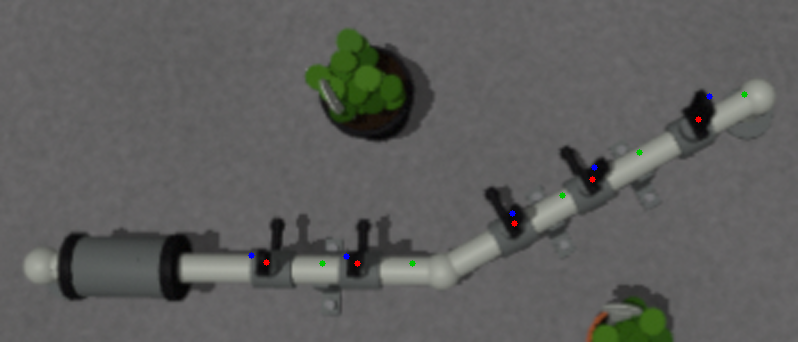

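Emit:
apply_moves:
  series:
    - [[0.5, -0.5, 0], 0.3]
    - [[1.2, -1.3, 0], 0.6]
    - [[2.0, -2.2, 0], 0.9]
    - [[2.8, -3.1, 0], 1.2]
    - [[3.6, -4.0, 0], 1.5]
    - [[4.4, -4.9, 0], 1.7]
    - [[5.2, -5.8, 0], 1.9]
    - [[6.0, -6.7, 0], 2.1]
    - [[6.8, -7.6, 0], 2.3]
    - [[7.6, -8.5, 0], 2.45]
    - [[8.4, -9.3, 0], 2.45]
    - [[9.0, -9.9, 0], 2.45]
    - [[9.25, -10.2, 0], 2.45]
    - [[9.25, -10.2, 0], 2.45]
    - [[9.25, -10.2, 0], 2.45]
    - [[9.25, -10.2, 0], 2.45]
  jaw: 0
  squeeze: 20

```text
clock: 1.7
ee_pos: [0.5143, 0.2273, 0.2311]
orientation: [0.053, -3.14, -0.001]
ft_force: [0.4, 0.1, 1.0]
finger_gap: 0.0001
```

Run:
```python
from h import *; from geo import *
from scipy.spatial.transform import Rotation as Ro
s=ctrl.sense();print(s["clock"],s["ee_pos"],Ro.from_rotvec(s["orientation"]).as_matrix().round(3),s["ft_force"],s["finger_gap"],T[0]-.035*d1)
for n in("scene","top"):
    im,d=ctrl.get_image(n);cv2.imwrite(f"pics/{n}1.png",im[:,:,::-1]);np.savez(f"{n}1.npz",im=im,d=d)
```

```text
1.7 [0.51430273 0.22730404 0.2310783 ] [[-0.999 -0.034 -0.001]
 [-0.034  0.999  0.001]
 [ 0.001  0.001 -1.   ]] [0.37625379 0.0899717  0.99892445] 0.00012325193463082207 [0.51624726 0.22572656]
```

View pics/scene1.png

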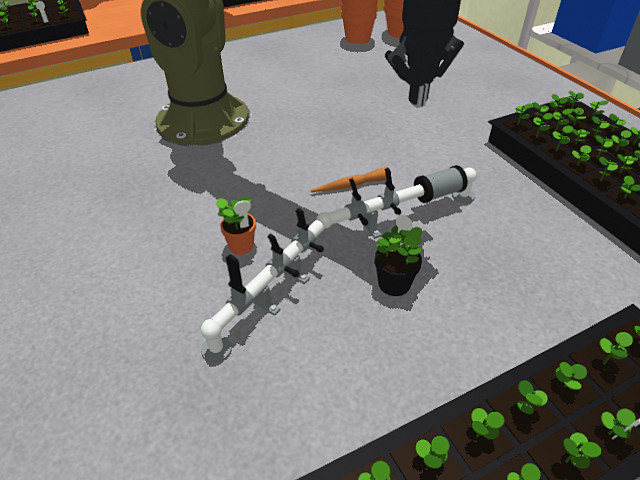

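Run:
```python
from h import *; from geo import *
t=np.array([.5143,.2273,.2311]);print(proj("scene",[t,t+[0,0,.05],t+[0,.0,.1]]),proj("top",[t]))
for n in("scene","top"):
    uv,P,c=cloud(n,n+"1.npz");m=(np.linalg.norm(P[:,:2]-t[:2],axis=1)<.11)&(P[:,2]>.2)
    Q=P[m]-t
    for z in np.arange(-.01,.15,.01):
        q=Q[(Q[:,2]>=z)&(Q[:,2]<z+.01)]
        if len(q):print(n,round(z,2),len(q),q[:,:2].min(0).round(3),q[:,:2].max(0).round(3))
im=np.load("scene1.npz")["im"][0:150,340:520,::-1];cv2.imwrite("pics/z1.png",cv2.resize(im,None,fx=4,fy=4))
```

```text
[[416.13023707 104.06906486]
 [420.39425269  73.75713784]
 [425.0123818   40.63048351]] [[130.89995151 272.3096465 ]]
scene -0.01 1 [ 0.004 -0.005] [ 0.004 -0.005]
scene 0.0 67 [-0.006 -0.013] [0.014 0.013]
scene 0.01 112 [-0.005 -0.014] [0.014 0.015]
scene 0.02 117 [-0.005 -0.014] [0.015 0.015]
scene 0.03 102 [-0.006 -0.015] [0.015 0.014]
scene 0.04 165 [-0.008 -0.032] [0.017 0.032]
scene 0.05 298 [-0.009 -0.041] [0.017 0.044]
scene 0.06 348 [-0.014 -0.049] [0.02  0.048]
scene 0.07 376 [-0.015 -0.057] [0.021 0.057]
scene 0.08 472 [-0.008 -0.062] [0.021 0.063]
scene 0.09 485 [-0.009 -0.061] [0.024 0.06 ]
scene 0.1 440 [-0.006 -0.048] [0.024 0.045]
scene 0.11 311 [-0.006 -0.042] [0.016 0.041]
scene 0.12 177 [-0.012 -0.04 ] [0.039 0.013]
scene 0.13 409 [-0.019 -0.039] [0.04  0.027]
scene 0.14 428 [-0.019 -0.038] [0.041 0.026]
top 0.0 17 [-0.012 -0.008] [-0.007  0.005]
top 0.01 25 [-0.012 -0.009] [-0.007  0.006]
top 0.02 20 [-0.012 -0.01 ] [-0.007  0.005]
top 0.03 5 [-0.011 -0.012] [-0.007 -0.006]
top 0.04 28 [-0.013 -0.03 ] [-0.006  0.009]
top 0.05 110 [-0.013 -0.036] [ 0.004 -0.013]
top 0.06 53 [-0.016 -0.044] [-0.006 -0.01 ]
top 0.07 59 [-0.017 -0.054] [ 0.013 -0.01 ]
top 0.08 129 [-0.017 -0.062] [ 0.014 -0.016]
top 0.09 315 [-0.019 -0.063] [ 0.014 -0.016]
top 0.1 147 [-0.019 -0.051] [ 0.012 -0.017]
top 0.11 136 [-0.01  -0.043] [ 0.012 -0.029]
top 0.12 73 [-0.025 -0.038] [ 0.011 -0.025]
top 0.13 227 [-0.037 -0.038] [0.03  0.008]
top 0.14 276 [-0.037 -0.038] [0.033 0.006]
```

View pics/z1.png

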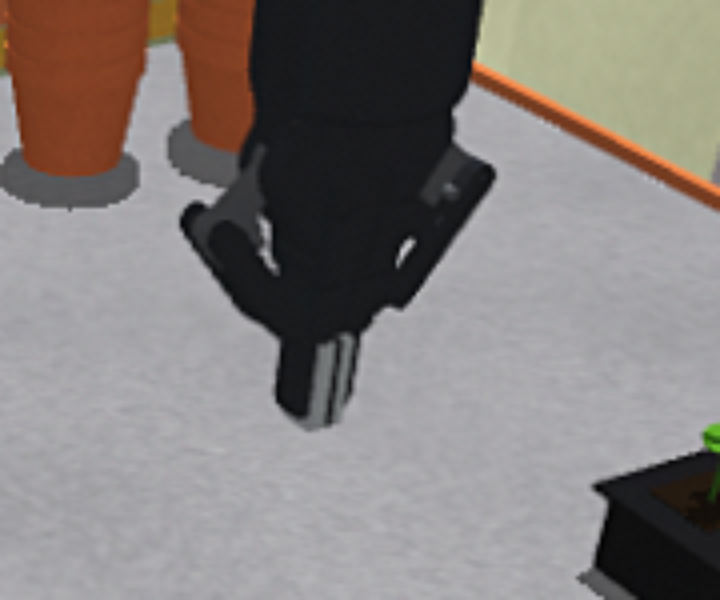

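Emit:
apply_moves:
  series:
    - [[0, 0, -0.4], 0]
    - [[0, 0, -1.1], 0]
    - [[0, 0, -1.9], 0]
    - [[0, 0, -2.5], 0]
    - [[0, 0, -2.9], 0]
    - [[0, 0, -3.1], 0]
    - [[0, 0, -3.1], 0]
    - [[0, -0.25, -3.1], 0]
    - [[-0.02, -0.5, -3.1], 0]
    - [[-0.02, -0.65, -3.1], 0]
    - [[-0.03, -0.8, -3.12], 0]
    - [[-0.03, -0.95, -3.15], 0]
    - [[-0.03, -1.1, -3.2], 0]
    - [[-0.04, -1.2, -3.27], 0]
    - [[-0.04, -1.3, -3.33], 0]
    - [[-0.04, -1.4, -3.38], 0]
    - [[-0.05, -1.5, -3.42], 0]
    - [[-0.05, -1.5, -3.42], 0]

```text
clock: 3.6
ee_pos: [0.5134, 0.1644, 0.0941]
orientation: [0.047, -3.141, 0.001]
ft_force: [-0.6, 0.1, 0.6]
finger_gap: -0.0003
```

```bash
cat > st.py <<'E'
import sys
from h import *; from geo import *
k=sys.argv[1];s=ctrl.sense();p=s["ee_pos"]
print(s["clock"],p.round(4),s["ft_force"].round(2))
for i,(t,d) in enumerate(zip(T,D)):
    q=p[:2]-t;print(i+1,"s %.1f lat %.1f h %.1f"%(1e3*q@d,1e3*(q@[d[1],-d[0]]),1e3*(p[2]-.085)))
im,d=ctrl.get_image("scene");np.savez(f"scene{k}.npz",im=im,d=d)
cv2.imwrite(f"pics/s{k}.png",cv2.resize(im[80:360,190:500,::-1],None,fx=2,fy=2,interpolation=cv2.INTER_CUBIC))
E
python3 st.py 2
```

```text
3.6 [0.5134 0.1644 0.0941] [-0.63  0.1   0.64]
1 s 26.4 lat 1.0 h 9.1
2 s -38.6 lat 1.0 h 9.1
3 s -145.9 lat -48.4 h 9.1
4 s -210.9 lat -48.4 h 9.1
5 s -300.9 lat -48.4 h 9.1
```

View pics/s2.png

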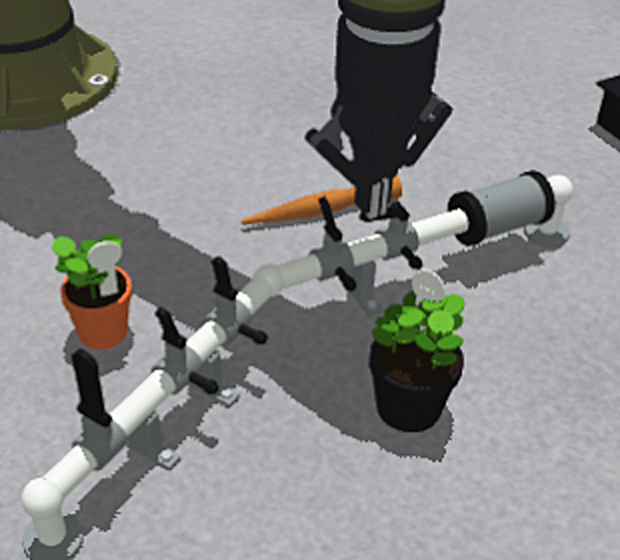

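Emit:
apply_moves:
  series:
    - [[0, -0.08, -0.03], 0]
    - [[0, -0.15, -0.06], 0]
    - [[0, -0.15, -0.08], 0]
    - [[0, -0.15, -0.1], 0]
    - [[0, -0.15, -0.1], 0]

```text
clock: 4.15
ee_pos: [0.5135, 0.1592, 0.0904]
orientation: [0.048, -3.141, 0.001]
ft_force: [0.0, -0.9, 0.8]
finger_gap: -0.0001
```

```bash
python3 st.py 3|head -3
```

```text
4.15 [0.5135 0.1592 0.0904] [ 0.04 -0.86  0.81]
1 s 31.5 lat 0.7 h 5.4
2 s -33.5 lat 0.7 h 5.4
```

View pics/s3.png

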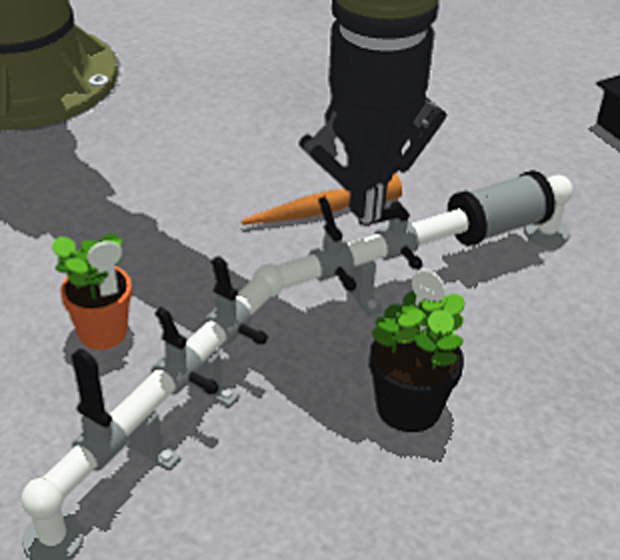

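Emit:
apply_moves:
  series:
    - [[0, 0, -0.02], 0]
    - [[0, 0, -0.03], 0]
    - [[0, 0, -0.03], 0]

```text
clock: 4.5
ee_pos: [0.5136, 0.1595, 0.09]
orientation: [0.048, -3.141, -0.0]
ft_force: [-2.4, -1.1, 4.7]
finger_gap: -0.0001
```

Emit:
apply_moves:
  series:
    - [[0, 0, 0.2], 0]
    - [[0, 0, 0.43], 0]
    - [[0, -0.2, 0.43], 0]
    - [[-0.01, -0.45, 0.43], 0]
    - [[-0.02, -0.65, 0.43], 0]
    - [[-0.03, -0.8, 0.41], 0]
    - [[-0.03, -0.95, 0.38], 0]
    - [[-0.03, -1.1, 0.33], 0]
    - [[-0.04, -1.2, 0.26], 0]
    - [[-0.04, -1.3, 0.2], 0]
    - [[-0.04, -1.4, 0.15], 0]
    - [[-0.05, -1.5, 0.1], 0]
    - [[-0.05, -1.6, 0.06], 0]
    - [[-0.05, -1.62, 0.03], 0]
    - [[-0.05, -1.62, 0.01], 0]
    - [[-0.05, -1.62, 0], 0]
    - [[-0.05, -1.62, 0], 0]

```text
clock: 6.2
ee_pos: [0.5116, 0.094, 0.0899]
orientation: [0.048, -3.141, 0.001]
ft_force: [-2.0, -2.0, 5.6]
finger_gap: -0.0004
```

```bash
python3 st.py 4|head -4
```

```text
6.2 [0.5116 0.094  0.0899] [-1.97 -1.98  5.57]
1 s 96.8 lat 0.7 h 4.9
2 s 31.8 lat 0.7 h 4.9
3 s -84.7 lat -13.5 h 4.9
```

View pics/s4.png

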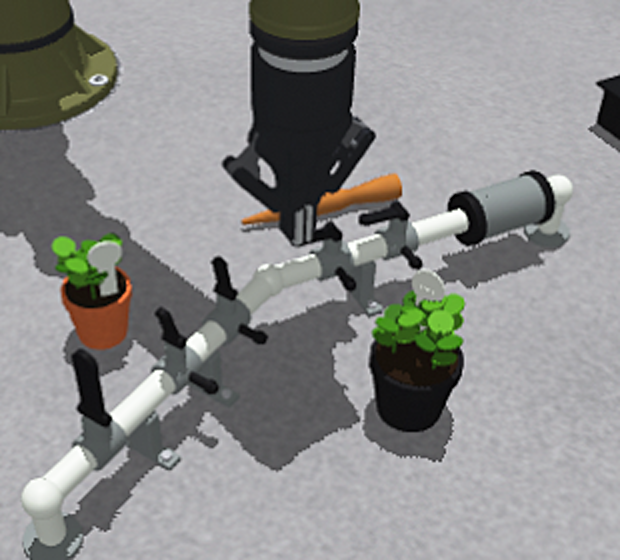

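Emit:
apply_moves:
  series:
    - [[0, 0, 0.2], 0]
    - [[0, 0, 0.45], 0]
    - [[0.07, -0.3, 0.45], 1]
    - [[0.15, -0.65, 0.45], 2.2]
    - [[0.23, -1.0, 0.45], 3.4]
    - [[0.29, -1.25, 0.43], 4.5]
    - [[0.29, -1.25, 0.43], 5]
    - [[0.39, -1.43, 0.43], 5]
    - [[0.5, -1.65, 0.43], 5]
    - [[0.6, -1.83, 0.43], 5]
    - [[0.67, -1.96, 0.41], 5]
    - [[0.74, -2.09, 0.38], 5]
    - [[0.81, -2.22, 0.33], 5]
    - [[0.86, -2.31, 0.26], 5]
    - [[0.91, -2.4, 0.2], 5]
    - [[0.95, -2.49, 0.15], 5]
    - [[1.0, -2.58, 0.1], 5]
    - [[1.05, -2.66, 0.06], 5]
    - [[1.06, -2.69, 0.03], 5]
    - [[1.06, -2.69, 0.01], 5]

```text
clock: 8.25
ee_pos: [0.5544, -0.0135, 0.09]
orientation: [-0.859, 3.021, -0.001]
ft_force: [-0.8, -1.1, 5.2]
finger_gap: 0.0001
```

```bash
python3 st.py 5
```

```text
8.25 [ 0.5544 -0.0135  0.09  ] [-0.82 -1.07  5.19]
1 s 203.0 lat -45.4 h 5.0
2 s 138.0 lat -45.4 h 5.0
3 s 30.2 lat -0.3 h 5.0
4 s -34.8 lat -0.3 h 5.0
5 s -124.8 lat -0.3 h 5.0
```

View pics/s5.png

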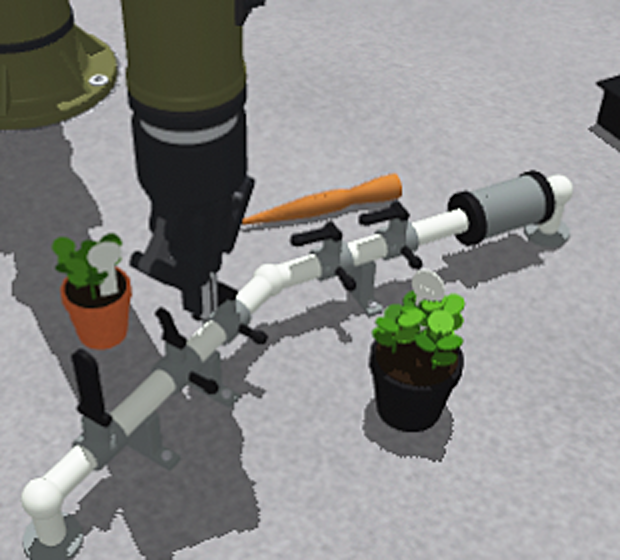

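Emit:
apply_moves:
  series:
    - [[0, 0, 0.2], 0]
    - [[0, 0, 0.43], 0]
    - [[0.09, -0.18, 0.43], 0]
    - [[0.21, -0.4, 0.43], 0]
    - [[0.31, -0.57, 0.43], 0]
    - [[0.38, -0.7, 0.41], 0]
    - [[0.45, -0.84, 0.38], 0]
    - [[0.52, -0.97, 0.33], 0]
    - [[0.57, -1.06, 0.26], 0]
    - [[0.62, -1.15, 0.2], 0]
    - [[0.66, -1.23, 0.15], 0]
    - [[0.71, -1.32, 0.1], 0]
    - [[0.75, -1.39, 0.06], 0]
    - [[0.75, -1.39, 0.03], 0]
    - [[0.75, -1.39, 0.01], 0]
    - [[0.75, -1.39, 0], 0]
    - [[0.75, -1.39, 0], 0]

```text
clock: 10.0
ee_pos: [0.5842, -0.069, 0.0901]
orientation: [-0.859, 3.021, -0.001]
ft_force: [1.2, -0.9, 1.7]
finger_gap: 0.0002
```

```bash
python3 st.py 6
```

```text
10.0 [ 0.5842 -0.069   0.0901] [ 1.2  -0.87  1.69]
1 s 257.5 lat -76.9 h 5.1
2 s 192.5 lat -76.9 h 5.1
3 s 93.2 lat -0.3 h 5.1
4 s 28.2 lat -0.3 h 5.1
5 s -61.8 lat -0.3 h 5.1
```

View pics/s6.png

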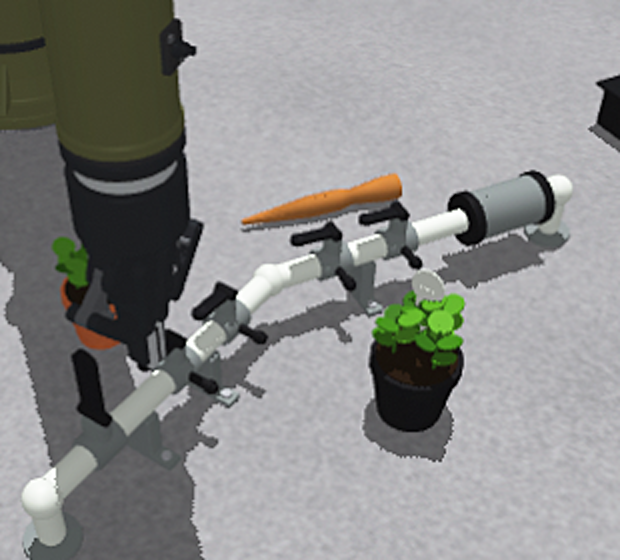

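Slightly more, as with the other levers (they read about 5 N), then up and away.

Emit:
apply_moves:
  series:
    - [[0, 0, -0.02], 0]
    - [[0, 0, -0.03], 0]
    - [[0, 0, -0.03], 0]

```text
clock: 10.35
ee_pos: [0.5844, -0.069, 0.0898]
orientation: [-0.859, 3.021, -0.001]
ft_force: [-1.0, -1.8, 6.6]
finger_gap: -0.0004
```

Emit:
apply_moves:
  series:
    - [[0, 0, 0.3], 0]
    - [[0, 0, 0.9], 0]
    - [[0, 0, 1.6], 0]
    - [[0, 0, 2.4], 0]
    - [[0, 0, 3.2], 0]
    - [[-0.3, 0.6, 3.8], 0]
    - [[-0.6, 1.4, 4.2], 0]
    - [[-0.7, 2.2, 4.4], 0]
    - [[-0.8, 3.1, 4.4], 0]
    - [[-0.8, 4.1, 4.4], 0]
    - [[-0.8, 5.0, 4.4], 0]
    - [[-0.8, 5.7, 4.4], 0]
    - [[-0.8, 6.0, 4.4], 0]
    - [[-0.8, 6.0, 4.4], 0]
    - [[-0.8, 6.0, 4.4], 0]

```text
clock: 11.85
ee_pos: [0.5521, 0.1697, 0.2646]
orientation: [0.857, -3.022, 0.002]
ft_force: [0.5, -0.9, 0.1]
finger_gap: 0.0
```

```bash
python3 st.py 7|head -1
python3 - <<'E'
from h import *; from geo import *
im,d=ctrl.get_image("top");np.savez("top7.npz",im=im,d=d)
for k in("0","7"):
  uv,P,c=cloud("scene",f"scene{k}.npz")
  for i,(t,dd,L) in enumerate(zip(T,D,[.04]*4+[.062])):
    q=P[:,:2]-t;s=q@dd;l=q@np.array([dd[1],-dd[0]])
    m=(abs(l)<.012)&(s>-.02)&(s<.06)&(P[:,2]>.0855)&(P[:,2]<.16)&(c.max(1)<70)
    if m.sum()<8: print(k,i+1,"few",m.sum());continue
    S=np.c_[s[m],P[m,2]-.085];far=S[np.hypot(*S.T)>.5*L]
    print(k,i+1,len(far),"angle",np.median(np.arctan2(far[:,0],far[:,1])).round(2),"max s,z",S.max(0).round(3))
E
```

```text
11.85 [0.5521 0.1697 0.2646] [ 0.54 -0.88  0.1 ]
0 1 49 angle 0.22 max s,z [0.06 0.04]
0 2 45 angle 0.26 max s,z [0.011 0.04 ]
0 3 65 angle 0.17 max s,z [0.009 0.04 ]
0 4 57 angle 0.26 max s,z [0.011 0.04 ]
0 5 209 angle -0.0 max s,z [0.004 0.064]
7 1 49 angle 1.41 max s,z [0.06  0.007]
7 2 54 angle 1.42 max s,z [0.037 0.008]
7 3 80 angle 1.42 max s,z [0.06  0.007]
7 4 78 angle 1.39 max s,z [0.038 0.007]
7 5 206 angle -0.0 max s,z [0.003 0.064]
```

View pics/s7.png

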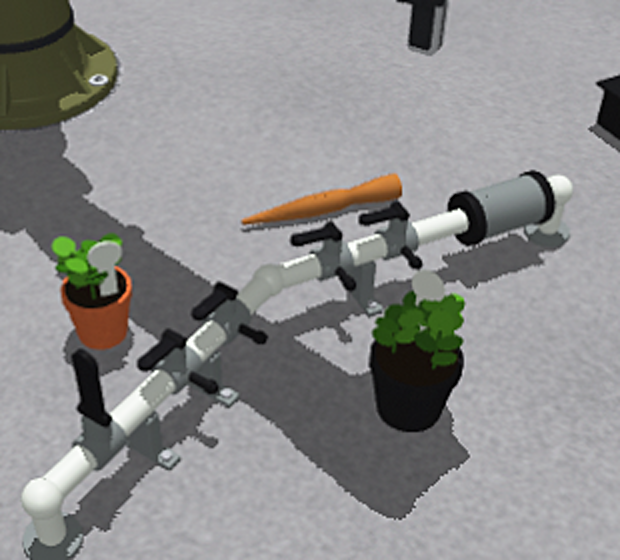

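Run:
```python
from bench import ctrl
print(ctrl.sign_off())
```

```text
the job is handed in; nothing more can be done
None
```

All four small taps are open. I tipped them in order 1, 2, 3, 4 with closed fingertips, starting at the filter end and turning the hand 30° at the bend. Each lever was eased down to its stop, with no more than about 7 N read at the end of each move.

- **Small taps:** the last depth picture gave 1.39–1.42 rad on the levers' top faces. Allowing about 0.08 rad for the bar's thickness, that agrees with the 1.5 rad stop.
- **Drain tap:** its lever still reads 0.0 rad, upright.
- **Pots and dibber:** they look unmoved in the last picture. I judged this by eye and did not measure it.
- **Hand:** it finished clear at about 0.26 m up, with only the resting force reading (about 1 N). The job was handed in at about 12 s.

No check failed. The fitted pipe position was only good to about 2–3 mm, which the levers' width allowed for.

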